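# Release the incubator drawer with its two catch keys

### The arm

A 7-joint arm with a two-finger parallel gripper is mounted at the origin on a cart in front of the work surface, level with it; the furniture and walls round the work are solid. World frame = base frame: x ahead of the robot, y to its left, z up, the work surface at z = 0. Lengths are in m, angles in rad, forces in N, time in s.
With the tool pointing down it reaches from about 0.4 to 0.85 m from the base axis. Payload 10.4 kg.
Tool frame: the origin (TCP) lies on the centre line of the jaws, within the pads' length; the fingertips stand 11 mm ahead of it and the grasp point (between the pads) lies 8 mm behind it; z points along the fingers, y is the line along which they close (so a half turn about z gives the same grasp; the last joint's range is limited). The gripper opens to 87 mm and grips with 3 to 60 N. Pads are 19 mm wide; open, the fingers measure 117 mm over their backs; the gripper's body (75 mm by 190 mm) begins 51 mm behind the grasp point.
Start: joints at [-1.318, 0.332, -0.065, 1.46, 0.022, 1.35, -0.088], TCP at [0.17, 0.601, 0.234] pointing down, gripper open.
Joint ranges: [-2.6, 2.6], [-0.5, 2.12], [-1.47, 1.34], [0.16, 2.42], [-1.27, 4.41], [0.06, 2.06], [-2.6, 2.6]. Speed limits (rad/s): [2.22, 2.22, 2.79, 2.79, 3.14, 3.14, 3.14].

### API

Orientations are given as a unit quaternion [x, y, z, w].
In Python, from bench import r gives the robot as it stands.
- The arm moves only by the shell command python3 -m pendant 'ROWS' [OPENING] [FORCE]. ROWS is JSON, a list of rows, each a list of 4 numbers: the shift along the tool's x, y, z in m, then the turn about the tool's z in rad. A call has 1 to 8 rows; each row shifts and turns the commanded pose from where the row before left it, along the tool's axes as they then stand; what a row does not reach is not made up. A row lasts 1/12 s, in which the tool goes at most 41.7 mm and 7.16 degrees, less where a joint would pass 70% of its speed; a pose out of reach is approached as far as the arm can. A call with a gripper value outside its range is refused whole. OPENING is the opening, from 0 (shut) to 1 (fully open), set as the call begins (- or left out, the last holds). The fingers move at their own pace and stop on an object; FORCE is the grip in N (left out, the last holds). Time passes only in rows, so rows that do not move let the fingers close. It gives the time, the measured TCP pose, the force, the opening and the grip force at its end, in the units of the state.
- r.read_state(): the state, without advancing time (a new reading comes with each control period).
- r.camera(name): name is "scene" or "top" or "wrist"; returns a dict with "img" (384x512x3 uint8, red, green, blue), "camera_matrix" (3x3 intrinsics, pixels), "xyz" and "attitude" of the camera in the world. Camera axes: x right, y down, z forward; pixel columns grow to the right and rows downward; lengths in m; the calibration is good to about 2 mm. A picture is of the moment at which its call begins. There is no depth.
- r.close_job(): hands the job in; it is judged then, once.
Trained networks look in the newest picture that a camera, given by its name, has taken for a name from the list of things; names that differ only in an ending like _2 or _b are one class to them, and where a whole thing is asked for, a point or a joint stands for the part that bears it (a point fixed in the world has none). Each returns a list of dicts, best first, with "score" (0 to 1); they miss things now and then, are a little off and sometimes report something else, mostly with a low value. They report only what shows in the picture. A call takes as long as a camera call. They do not tell look-alikes from the thing itself.
- r.outline_of(thing, camera): "mask" (384x512 bool, what is visible of it) and "bbox" ([centre column, centre row, width, height] in pixels, round what is visible of it).
The state is a dict: "time": time; "joint_positions": joint angles; "joint_vel": joint speeds; "joint_torque": joint torques, N m; "ee_pos": TCP position; "eef_rot": TCP orientation; "ft_force": force on the tool from outside, world axes, zero at the start; "torque": the same for the moment, N m; "width": finger opening in m; "grip_force": force on a finger pad.
Only numpy, scipy, OpenCV 4.12 (cv2) and the standard library are available. Lean on these libraries where they do the work, as an engineer would, in place of code of your own. Each camera call takes 0.05 s, during which the arm holds its last target. There are 200 camera calls.

### The job

The incubation is over and the tubes have to come out. With your fingertips slide the timer that stands in front of the incubator's drawer along the worktop to the left or the right, until it is wholly clear of the drawer's path; do not lift it. Then press both release keys on top of the incubator down together, one fingertip on each, keep both down until the drawer has run out all the way to its stop, and only then let go so that both keys come back up; leave the tube rack and everything else alone.

Things in the scene. Friction and masses are not known exactly. Their poses are not given: they have to be found in the camera images.
- incubator: white bench incubator for blood tubes, fixed to the worktop, 130 mm deep (x) x 210 mm wide (y) x 147 mm high without the keys; origin at the centre of its underside, on the worktop; its x axis points to its back, y to its left as the robot sees it, z up. The drawer with a window fills its front (65 mm from the origin towards -x; the drawer's pull stands out 17 mm more, at 30 to 46 mm height). The drawer is 196 mm wide and runs straight out along -x by 90 mm.
- key_left_top (a point): centre of the top face of the left release key, a black key 26 mm (x) x 24 mm (y) on top of the incubator near its front, at 160 mm height and 38 mm in front of and 30 mm left of the incubator's origin; its axes are the incubator's. It stands 11 mm proud of the cabinet and moves down when pressed.
- key_right_top (a point): the same for the right release key, 60 mm from the left one, centre to centre, along the incubator's y
- key_left (a joint): travel of the left key, m: 0 up, 0.008 fully down. Spring: 1.5 N to start, 4.7 N fully down; from about 0.0045 on its catch is out of the drawer's left rail.
- key_right (a joint): the same for the right key and the drawer's right rail; either catch alone holds the drawer
- drawer (a joint): how far the drawer has run out, m: 0 to 0.001 shut and locked, 0.090 at its stop. A spring with a damper pushes it out at about 25 mm/s while both catches are out (about 4 s in all). If a key comes up on the way, its catch comes up against the notched rail and stops the drawer, at the next notch or on the way to it; at the stop the catches lock it again.
- timer: white square lab timer, 64 x 64 x 20 mm (flat sides to 17 mm), 0.07 kg, lying face up on the worktop in the drawer's way, in front of the incubator, turned any way up to about 30 degrees from square; origin at the centre of its underside, z up
- rack: aluminium tube rack with capped blood tubes, 171 x 56 x 108 mm, standing loose in the drawer behind the window, its length across the drawer; origin at the centre of its underside, z up
- saline: white bottle with a green cap, 50 mm across, 126 mm high, to the left of the incubator; origin at the centre of its underside
- cup: specimen cup with a blue lid, 70 mm across, 72 mm high, to the right of the incubator; origin at the centre of its underside
Mind the look-alikes: they are no part of the job. What is shaped like the timer but black is not meant.

How it is judged:
By the outcome, as a careful person would: the job done as asked, in the order asked, and still so for the second after the job is handed in, with the robot touching nothing.
It also fails if it takes over 54 s, if anything falls off the work surface, if the arm or the gripper's body presses on something with over 40 N, if the wrist force passes 120 N, or if a joint passes its speed limit or range.

## Working session

There is one attempt and no reset: what is moved stays moved. The work goes in short steps, Python scripts to look and compute and a shell command to move; the robot and the scene stay as the last step left them, time stands still between calls to the robot, and variables do not carry over. Pictures are saved under pics/ and viewed, at most 10 in all, crops included, and the job is handed in when it is done.

```bash
mkdir -p pics; ls
cat > h.py <<'E'
from bench import r
import numpy as np, cv2
from scipy.spatial.transform import Rotation as R
def ray(c,u,v):
    K=np.array(c["camera_matrix"]);a=np.array(c["attitude"])
    M=R.from_quat(a).as_matrix() if a.size==4 else a.reshape(3,3)
    return np.array(c["xyz"]),M@np.linalg.solve(K,[u,v,1.])
def at(c,u,v,z):
    o,d=ray(c,u,v);return o+d*(z-o[2])/d[2]
E
python3 - <<'E'
from h import *
s=r.read_state();print(s)
ims=[]
for n in("scene","top"):
    c=r.camera(n);ims.append(c["img"]);print(n,c["xyz"],c["attitude"],c["camera_matrix"])
    for t in("timer","key_left","key_left_top","incubator","saline","cup"):
        for d in r.outline_of(t,n)[:4]:
            print(n,t,round(d["score"],2),np.round(d["bbox"]))
    cv2.imwrite(f"pics/{n}.png",c["img"][:,:,::-1])
E
```

```text
pics
{'time': 0.0, 'joint_positions': array([-1.31757512,  0.33284392, -0.06468689,  1.46093736,  0.02161068,
        1.34988802, -0.08853432]), 'joint_vel': array([ 0.00031384,  0.00071819,  0.000745  ,  0.00071533, -0.00138494,
       -0.00125217,  0.00093837]), 'joint_torque': array([-2.75783659e-04, -6.23248529e+01,  2.47785717e-02, -3.89922881e+01,
       -6.12023799e-02,  3.93768889e-02,  1.69224568e-04]), 'ee_pos': array([0.17012678, 0.60101991, 0.23277324]), 'eef_rot': array([ 1.37485443e-01,  9.90503547e-01, -6.88209188e-04, -5.56651873e-05]), 'ft_force': array([-0.22966202,  0.09938262,  0.15032814]), 'torque': array([ 0.03470601, -0.04021636,  0.02283798]), 'grip_force': 0.0, 'width': 0.0871261517546646}
scene [0.58219762 0.60159209 1.21130952] [ 0.01719022  0.97384287 -0.22644046 -0.00769983] [[486.59046377   0.         256.97435274]
 [  0.         486.59046377 198.34663717]
 [  0.           0.           1.        ]]
scene timer 0.92 [296. 193.  31.  26.]
scene timer 0.86 [276. 284.  26.  28.]
scene timer 0.85 [295. 133.  27.  23.]
scene timer 0.24 [240. 242.  22.  33.]
scene key_left 0.41 [249. 176.  12.   6.]
scene incubator 0.61 [239. 178.  53.  96.]
scene saline 0.67 [240. 242.  18.  37.]
scene saline 0.37 [237. 178.  55.  94.]
scene cup 0.56 [233. 124.  25.  16.]
top [0.51311274 0.03361711 1.15407137] [ 0.71258646 -0.70111955  0.01826756 -0.01783829] [[413.82906946   0.         254.19401948]
 [  0.         413.82906946 194.22419547]
 [  0.           0.           1.        ]]
top timer 0.67 [175. 214.  23.  26.]
top timer 0.64 [267. 240.  26.  29.]
top timer 0.64 [339. 248.  24.  23.]
top key_left_top 0.48 [260. 192.   8.  13.]
top incubator 0.72 [276. 176.  84.  60.]
top saline 0.67 [210. 183.  22.  21.]
top cup 0.89 [342. 180.  27.  24.]
```

Run:
```python
from h import *
i=cv2.imread("pics/top.png")[130:290,140:380]
cv2.imwrite("pics/top_c.png",cv2.resize(i,None,fx=3.3,fy=3.3,interpolation=cv2.INTER_CUBIC))
c=r.camera("top")
for n,u,v,z in[("tA",175,214,.02),("tB",267,240,.02),("tC",339,248,.02),("key",260,192,.16),("inc",276,176,.147),("sal",210,183,.126),("cup",342,180,.072)]:print(n,at(c,u,v,z).round(3))
for d in r.outline_of("timer","top"):
    m=d["mask"]; pts=np.argwhere(m)[:,::-1]
    P=np.array([at(c,u,v,.018)[:2] for u,v in pts]);rr=cv2.minAreaRect((P*1000).astype(np.float32))
    print(d["score"],rr,c["img"][m].mean(0))
```

```text
tA [0.513 0.249 0.02 ]
tB [ 0.447 -0.004  0.02 ]
tC [ 0.428 -0.2    0.02 ]
key [0.57 0.02 0.16]
inc [ 0.61  -0.019  0.147]
sal [0.592 0.144 0.126]
cup [ 0.61  -0.196  0.072]
0.86 ((427.15435791015625, -200.93673706054688), (61.53982162475586, 63.32650375366211), 23.808019638061523) [71.82696177 78.96780684 76.89738431]
0.77 ((443.47088623046875, 3.399200439453125), (64.0552749633789, 62.853118896484375), 23.40974998474121) [207.92145594 221.96934866 220.25862069]
0.72 ((539.6400146484375, -17.39776611328125), (16.467910766601562, 205.9593963623047), 0.9297049641609192) [181.68776371 186.29535865 178.93248945]
0.64 ((515.659912109375, 252.74313354492188), (63.57307052612305, 65.70002746582031), 6.649564743041992) [67.75785582 74.26062847 72.46395564]
0.47 ((618.4449462890625, -202.2704620361328), (69.09455108642578, 77.27287292480469), 0.9314714670181274) [ 51.65326633 160.08542714 225.95142379]
```

View pics/top_c.png

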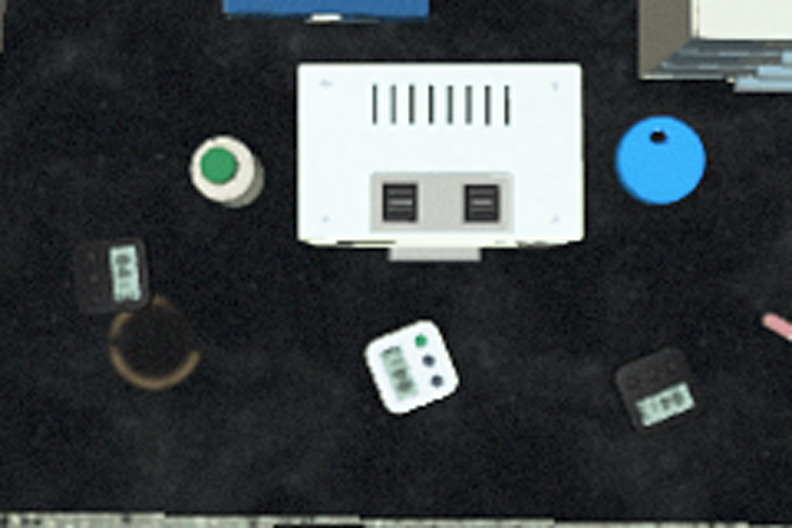

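The white timer is at crop (412,367), which is full-image (265,241) and world (0.443, 0.003). The look-alikes at crop (112,276) and (655,387) are black, so they aren't meant. The keys are at crop (400,202) and (482,202). A black timer blocks the right side, so I'll slide left to y≈0.145.

```bash
cat >> h.py <<'E'
def go(x,y,z,yaw):
    s=r.read_state();M=R.from_quat(s["eef_rot"]).as_matrix()
    a=np.arctan2(M[1,1],M[0,1])
    print("t",round(s["time"],2),"pos",s["ee_pos"].round(4),"yaw",np.degrees(a).round(1),"tilt",M[2,2].round(4),"turn",round(np.radians(np.degrees(a)-yaw),3),"shift",(M.T@(np.array([x,y,z])-s["ee_pos"])).round(4),"F",s["ft_force"].round(1),"w",round(s["width"],4),"g",s["grip_force"])
E
python3 -c "
from h import *
c=r.camera('top')
for u in(261.2,286):print(at(c,u,191.2,.16))
for p in((298,65),(581,65)):print(at(c,140+p[0]/3.3,130+p[1]/3.3,.147))
go(.4435,.0034,.234,113.4)"
python3 -m pendant '[[0,0,0,-0.114],[0,0,0,-0.114],[0,0,0,-0.114],[0,0,0,-0.114],[0,0,0,-0.114],[0,0,0,-0.114]]' 1 3
python3 -c "
from h import *
go(.4435,.0034,.234,113.4)"
```

```text
[0.57148361 0.01668756 0.16      ]
[ 0.57245368 -0.04298321  0.16      ]
[0.67285971 0.09371818 0.147     ]
[ 0.67629727 -0.11639637  0.147     ]
t 0.85 pos [0.1702 0.6014 0.2336] yaw 74.2 tilt -1.0 turn -0.684 shift [-4.258e-01 -5.010e-01 -5.000e-04] F [-0.8  0.1  0.6] w 0.0868 g 0.0
time: 1.35
ee_pos: [0.1702, 0.6014, 0.2336]
eef_rot: [-0.205, 0.979, 0.0, 0.0]
ft_force: [1.0, 0.4, 1.4]
width: 0.0871
grip_force: 0.0
t 1.35 pos [0.1702 0.6014 0.2336] yaw 113.7 tilt -1.0 turn 0.005 shift [-9.800e-03 -6.574e-01 -5.000e-04] F [1.  0.4 1.4] w 0.0871 g 0.0
```

```bash
python3 -m pendant '[[0,-0.02,0,0],[0,-0.04,0,0],[0,-0.041,0,0],[0,-0.041,0,0],[0,-0.041,0,0],[0,-0.041,0,0],[0,-0.041,0,0],[0,-0.041,0,0]]'; python3 -m pendant '[[0,-0.041,0,0],[0,-0.041,0,0],[-0.002,-0.041,0,0],[-0.002,-0.041,0,0],[-0.002,-0.041,0,0],[-0.002,-0.041,0,0],[-0.002,-0.035,0,0],[0,-0.02,0,0]]'
python3 -c "
from h import *
go(.4435,.0034,.234,113.4)"
```

```text
time: 2.02
ee_pos: [0.2921, 0.3186, 0.2337]
eef_rot: [-0.203, 0.979, 0.0, 0.0]
ft_force: [1.1, 0.6, 0.9]
width: 0.0872
grip_force: 0.0
time: 2.68
ee_pos: [0.4216, 0.0444, 0.2339]
eef_rot: [-0.201, 0.98, -0.0, 0.001]
ft_force: [0.6, -0.1, -0.0]
width: 0.0868
grip_force: 0.0
t 2.68 pos [0.4216 0.0444 0.2339] yaw 113.2 tilt -1.0 turn -0.004 shift [-0.0041 -0.0463 -0.    ] F [ 0.6 -0.1 -0. ] w 0.0868 g 0.0
```

```bash
python3 -m pendant '[[-0.002,-0.02,0.03,0],[-0.002,-0.018,0.03,0],[0,-0.008,0.03,0],[0,0,0.02,0],[0,0,0,0]]'
python3 - <<'E'
from h import *
go(.4435,.0034,.015,113.4)
c=r.camera("wrist");cv2.imwrite("pics/w1.png",c["img"][:,:,::-1])
for d in r.outline_of("timer","wrist"):
    P=np.array([at(c,u,v,.018)[:2] for v,u in np.argwhere(d["mask"])])
    print(d["score"],d["bbox"],cv2.minAreaRect((P*1000).astype(np.float32)),c["img"][d["mask"]].mean(0))
E
```

```text
time: 3.1
ee_pos: [0.4399, 0.0067, 0.1202]
eef_rot: [-0.202, 0.979, -0.0, -0.003]
ft_force: [-1.2, 0.3, -0.5]
width: 0.0873
grip_force: 0.0
t 3.1 pos [0.4399 0.0067 0.1202] yaw 113.3 tilt -1.0 turn -0.001 shift [-0.0026 -0.0045  0.1052] F [-1.2  0.3 -0.5] w 0.0873 g 0.0
0.71 [252.4, 197.4, 76.8, 75.3] ((441.8221435546875, 3.7070236206054688), (64.32575988769531, 62.5156364440918), 23.293310165405273) [231.20566502 235.69889163 234.15004105]
0.6 [38.2, 83.9, 76.4, 86.4] ((424.2395324707031, -191.8036346435547), (63.78168487548828, 65.03958129882812), 20.791168212890625) [92.58215577 94.93181071 95.32845876]
```

View pics/w1.png

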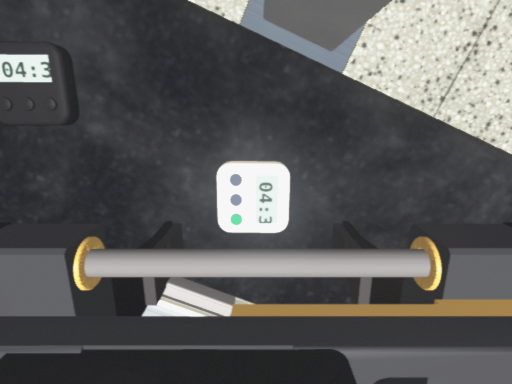

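The white timer sits at (252,197), square to the jaws and centred between the fingers at (0.442, 0.004). Both cameras agree on that.

```bash
python3 -m pendant '[[-0.002,-0.004,0.02,0],[0,0,0.03,0],[0,0,0.025,0],[0,0,0.015,0],[0,0,0.008,0],[0,0,0.005,0],[0,0,0,0],[0,0,0,0]]'
python3 -c "
from h import *
go(.442,.0037,.0165,113.4)"
```

```text
time: 3.87
ee_pos: [0.4466, 0.0051, 0.0217]
eef_rot: [-0.203, 0.979, 0.0, 0.001]
ft_force: [1.6, 0.4, 0.7]
width: 0.0871
grip_force: 0.0
t 3.87 pos [0.4466 0.0051 0.0217] yaw 113.4 tilt -1.0 turn 0.0 shift [0.0048 0.0006 0.0052] F [1.6 0.4 0.7] w 0.0871 g 0.0
```

```bash
python3 -m pendant '[[0.004,0,0.003,0],[0,0,0.003,0],[0,0,0,0],[0,0,0,0],[0,0,0,0],[0,0,0,0]]' 0.755 3
python3 -m pendant '[[0,0,0,0.05],[0,0,0,0.08],[0,0,0,0.08],[0,0,0,0.08],[0,0,0,0.06],[0,0,0,0.04],[0,0,0,0]]'
python3 -c "
from h import *
go(.44,.150,.0165,90.9)"
```

```text
time: 4.37
ee_pos: [0.4421, 0.0032, 0.0147]
eef_rot: [-0.203, 0.979, 0.0, 0.0]
ft_force: [0.3, -0.8, -0.4]
width: 0.0663
grip_force: 0.0
time: 4.95
ee_pos: [0.4421, 0.0032, 0.0146]
eef_rot: [-0.008, 1.0, 0.0, 0.0]
ft_force: [0.2, -0.2, 0.6]
width: 0.0655
grip_force: 1.0
t 4.95 pos [0.4421 0.0032 0.0146] yaw 90.9 tilt -1.0 turn 0.001 shift [-0.0003  0.1468 -0.0019] F [ 0.2 -0.2  0.6] w 0.0655 g 0.9617243375396356
```

```bash
python3 -m pendant '[[0,0.004,0,0],[0,0.008,0,0],[0,0.012,0,0],[0,0.012,0,0],[0,0.012,0,0],[0,0.012,0,0],[0,0.012,0,0],[0,0.012,0,0]]'; python3 -m pendant '[[0,0.012,0,0],[0,0.012,0,0],[0,0.012,0,0],[0,0.012,0,0],[0,0.008,0,0],[0,0.004,0,0],[0,0.002,0,0],[0,0,0,0]]'
python3 -c "
from h import *
go(.44,.150,.0165,90.9)"
```

```text
time: 5.62
ee_pos: [0.4403, 0.0884, 0.0146]
eef_rot: [-0.01, 1.0, 0.0, 0.0]
ft_force: [0.1, -0.2, 0.0]
width: 0.0657
grip_force: 1.0
time: 6.28
ee_pos: [0.4393, 0.1494, 0.0145]
eef_rot: [-0.009, 1.0, 0.0, -0.0]
ft_force: [-0.1, 0.0, -0.2]
width: 0.0656
grip_force: 0.0
t 6.28 pos [0.4393 0.1494 0.0145] yaw 91.1 tilt -1.0 turn 0.003 shift [-0.0007  0.0006 -0.002 ] F [-0.1  0.  -0.2] w 0.0656 g 0.0
```

```bash
python3 -m pendant '[[0,0,0,0],[0,0,0,0],[0,0,0,0],[0,0,-0.01,0],[0,0,-0.03,0],[0,0,-0.04,0],[0,0,-0.04,0],[0,0,-0.04,0]]' 0.9; python3 -m pendant '[[0,0,-0.04,0],[0,0,-0.02,0],[0,-0.01,0,0],[0,-0.03,0,0],[0,-0.04,0,0],[0,-0.04,0,0],[0,-0.03,0,0],[0,-0.01,0,0]]' 0.517
python3 - <<'E'
from h import *
go(.572,-.013,.20,90.9)
for n in("top","scene"):
    c=r.camera(n);cv2.imwrite(f"pics/{n}2.png",c["img"][:,:,::-1])
    for d in r.outline_of("timer",n):
        P=np.array([at(c,u,v,.018)[:2] for v,u in np.argwhere(d["mask"])])
        print(n,d["score"],cv2.minAreaRect((P*1000).astype(np.float32)),c["img"][d["mask"]].mean(0))
E
```

```text
time: 6.95
ee_pos: [0.439, 0.1482, 0.1771]
eef_rot: [-0.008, 1.0, -0.0, 0.0]
ft_force: [1.3, 1.7, 0.2]
width: 0.0784
grip_force: 0.0
time: 7.62
ee_pos: [0.4417, -0.0162, 0.2348]
eef_rot: [-0.006, 1.0, 0.0, 0.0]
ft_force: [-0.4, 0.5, -0.1]
width: 0.0459
grip_force: 0.0
t 7.62 pos [ 0.4417 -0.0162  0.2348] yaw 90.7 tilt -1.0 turn -0.004 shift [-0.1304  0.0016  0.0348] F [-0.4  0.5 -0.1] w 0.0459 g 0.0
top 0.93 ((516.0724487304688, 252.45361328125), (60.564476013183594, 65.85640716552734), 1.4097766876220703) [67.4559387  74.04597701 72.09770115]
top 0.82 ((426.9873046875, -201.02105712890625), (64.09642028808594, 64.7195816040039), 23.656618118286133) [68.98809524 75.89484127 74.00595238]
top 0.57 ((444.0907287597656, 146.71861267089844), (59.8697395324707, 60.35784912109375), 0.9260535836219788) [206.22111554 220.55577689 218.9561753 ]
scene 0.8 ((446.5611877441406, 152.33563232421875), (64.66722106933594, 68.28203582763672), 2.636502265930176) [189.02572899 194.54888508 191.40137221]
scene 0.73 ((517.3734130859375, 258.2006530761719), (64.0552978515625, 63.296329498291016), 8.709531784057617) [73.79396985 75.639866   73.52261307]
scene 0.7 ((454.60699462890625, -196.70477294921875), (52.59629821777344, 20.60512351989746), 86.11335754394531) [35.82 34.49 35.36]
scene 0.4 ((610.0333251953125, -53.62690734863281), (155.48104858398438, 302.18597412109375), 1.5704576969146729) [185.9828144  188.9175091  182.77476749]
```

The timer is now at (0.444, 0.148). Its near edge is at y≈0.115 and the drawer edge is at about 0.085, so it is clear. Next I go to the keys.

```bash
python3 -m pendant '[[-0.02,0.002,0,-0.003],[-0.035,0,0,0],[-0.035,0,0.005,0],[-0.025,0,0.005,0],[-0.012,0,0.005,0],[-0.003,0,0,0],[0,0,0,0],[0,0,0,0]]'
python3 - <<'E'
from h import *
go(.572,-.013,.18,90.9)
c=r.camera("wrist");cv2.imwrite("pics/w2.png",c["img"][:,:,::-1])
K=np.array(c["camera_matrix"]);M=R.from_quat(c["attitude"]).as_matrix()
for p in((.5715,.017,.16),(.5725,-.043,.16)):
    q=K@M.T@(np.array(p)-c["xyz"]);print(q[:2]/q[2])
s=r.camera("scene");cv2.imwrite("pics/s3.png",cv2.resize(s["img"][100:260,180:340,::-1],None,fx=3.6,fy=3.6))
E
```

```text
time: 8.48
ee_pos: [0.5716, -0.0055, 0.2194]
eef_rot: [-0.011, 1.0, 0.0, -0.0]
ft_force: [0.1, -0.3, -0.1]
width: 0.0448
grip_force: 0.0
t 8.48 pos [ 0.5716 -0.0055  0.2194] yaw 91.3 tilt -1.0 turn 0.006 shift [-0.0003 -0.0075  0.0394] F [ 0.1 -0.3 -0.1] w 0.0448 g 0.0
[286.40261682 212.79906527]
[204.92087878 212.40297783]
```

View pics/w2.png

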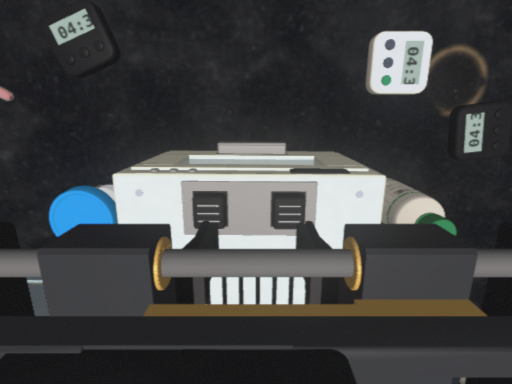

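View pics/s3.png

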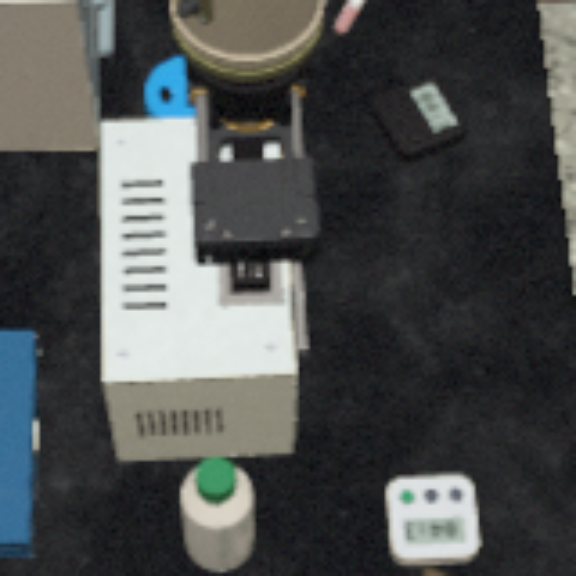

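The wrist view shows the keys at (210,210) and (289,210), about 3 mm left and 2 mm nearer than the top camera's estimate. I'll split the difference and aim at (0.571, -0.0115). The timer at (400,62) is clear of the drawer.

```bash
python3 -m pendant '[[0,-0.006,0.02,0.006],[0,0,0.015,0],[0,0,0.006,0],[0,0,0,0],[0,0,0,0]]'
python3 -c "
from h import *
go(.571,-.0115,.163,90.9)"
```

```text
time: 9.0
ee_pos: [0.5722, -0.0118, 0.1792]
eef_rot: [-0.008, 1.0, 0.0, 0.0]
ft_force: [0.9, -0.3, -0.1]
width: 0.0449
grip_force: 0.0
t 9.0 pos [ 0.5722 -0.0118  0.1792] yaw 90.9 tilt -1.0 turn -0.0 shift [0.0012 0.0003 0.0162] F [ 0.9 -0.3 -0.1] w 0.0449 g 0.0
```

```bash
python3 -m pendant '[[0.001,0,0.005,0],[0,0,0.004,0],[0,0,0.004,0],[0,0,0.002,0],[0,0,0,0]]'
python3 -c "
from h import *
go(.571,-.0115,.163,90.9)"
```

```text
time: 9.42
ee_pos: [0.5718, -0.012, 0.1641]
eef_rot: [-0.008, 1.0, 0.0, 0.001]
ft_force: [-2.0, 0.5, 8.4]
width: 0.045
grip_force: 4.2
t 9.42 pos [ 0.5718 -0.012   0.1641] yaw 90.9 tilt -1.0 turn -0.0 shift [0.0008 0.0005 0.0011] F [-2.   0.5  8.4] w 0.045 g 4.175212288973853
```

```bash
python3 -m pendant '[[0,0,0.001,0],[0,0,0,0],[0,0,0,0],[0,0,0,0],[0,0,0,0],[0,0,0,0],[0,0,0,0],[0,0,0,0]]'; for i in 1 2; do :; done; python3 -m pendant '[[0,0,0,0],[0,0,0,0],[0,0,0,0],[0,0,0,0],[0,0,0,0],[0,0,0,0],[0,0,0,0],[0,0,0,0]]'
python3 - <<'E'
from h import *
go(.571,-.0115,.163,90.9)
c=r.camera("wrist");cv2.imwrite("pics/w3.png",c["img"][:,:,::-1])
E
```

```text
time: 10.08
ee_pos: [0.5718, -0.012, 0.1635]
eef_rot: [-0.008, 1.0, 0.0, 0.001]
ft_force: [-3.8, 1.0, 8.8]
width: 0.0446
grip_force: 4.6
time: 10.75
ee_pos: [0.5718, -0.012, 0.1635]
eef_rot: [-0.008, 1.0, 0.0, 0.001]
ft_force: [-2.5, 1.1, 9.0]
width: 0.0456
grip_force: 4.6
t 10.75 pos [ 0.5718 -0.012   0.1635] yaw 90.9 tilt -1.0 turn -0.0 shift [0.0008 0.0005 0.0005] F [-2.5  1.1  9. ] w 0.0456 g 4.58576840814203
```

View pics/w3.png

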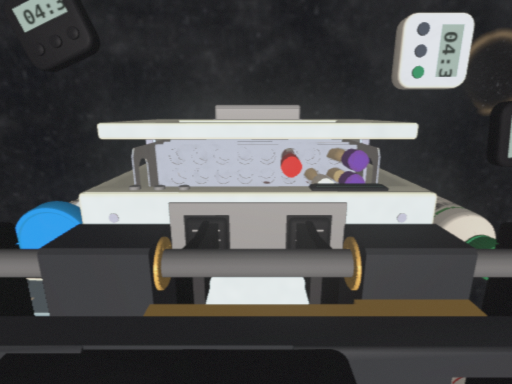

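The drawer is running out: its front edge is at row 130, and the rack shows behind it. Both fingertips are on their keys. I'll keep holding.

```bash
python3 -m pendant '[[0,0,0,0],[0,0,0,0],[0,0,0,0],[0,0,0,0],[0,0,0,0],[0,0,0,0],[0,0,0,0],[0,0,0,0]]' >/dev/null; python3 -m pendant '[[0,0,0,0],[0,0,0,0],[0,0,0,0],[0,0,0,0],[0,0,0,0],[0,0,0,0],[0,0,0,0],[0,0,0,0]]'>/dev/null;python3 -m pendant '[[0,0,0,0],[0,0,0,0],[0,0,0,0],[0,0,0,0],[0,0,0,0],[0,0,0,0],[0,0,0,0],[0,0,0,0]]'>/dev/null;python3 -m pendant '[[0,0,0,0],[0,0,0,0],[0,0,0,0],[0,0,0,0],[0,0,0,0],[0,0,0,0],[0,0,0,0],[0,0,0,0]]'>/dev/null;python3 -m pendant '[[0,0,0,0],[0,0,0,0],[0,0,0,0],[0,0,0,0],[0,0,0,0],[0,0,0,0],[0,0,0,0],[0,0,0,0]]'>/dev/null
python3 -c "
from h import *
cv2.imwrite('pics/w4.png',r.camera('wrist')['img'][:,:,::-1])"
python3 -m pendant '[[0,0,0,0],[0,0,0,0],[0,0,0,0],[0,0,0,0],[0,0,0,0],[0,0,0,0],[0,0,0,0],[0,0,0,0]]'
python3 - <<'E'
from h import *
c=r.camera("wrist");cv2.imwrite("pics/w5.png",c["img"][:,:,::-1])
a=cv2.imread("pics/w4.png");print(np.abs(a.astype(int)-c["img"][:,:,::-1])[40:220].mean((1,2)).round(1)[::6])
K=np.array(c["camera_matrix"]);M=R.from_quat(c["attitude"]).as_matrix()
for x,z in((.463,.147),(.455,.14),(.438,.046)):
    q=K@M.T@(np.array([x,-.013,z])-c["xyz"]);print(q[:2]/q[2])
E
```

```text
time: 14.85
ee_pos: [0.5718, -0.012, 0.1635]
eef_rot: [-0.008, 1.0, 0.0, 0.001]
ft_force: [-2.2, 1.5, 9.4]
width: 0.0447
grip_force: 4.6
[0.5 0.8 0.9 0.8 0.8 0.9 0.8 0.8 0.9 1.  1.  1.  1.  1.  1.  1.  1.1 1.
 1.  1.1 0.9 0.9 0.8 0.8 0.8 0.9 0.6 0.7 0.6 0.5]
[256.60427065  34.3248057 ]
[256.84469733  20.74771429]
[257.19796806  31.79617369]
```

View pics/w5.png

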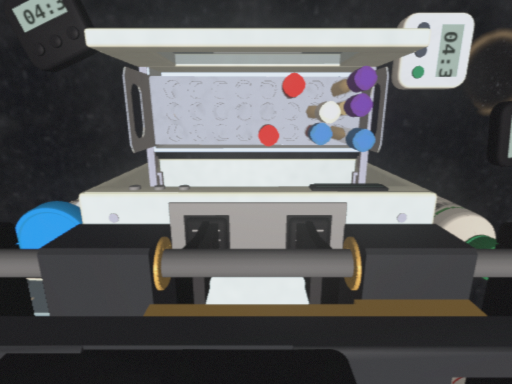

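The drawer has stood still for 0.7 s. Its front edge is at row 30, where the full 90 mm run should put it (rows 21–34). Now I'll release straight up.

```bash
python3 -m pendant '[[0,0,-0.006,0],[0,0,-0.01,0],[0,0,-0.02,0],[0,0,-0.03,0],[0,0,-0.03,0],[0,0,-0.03,0],[0,0,-0.01,0],[0,0,0,0]]'
python3 - <<'E'
from h import *
go(.571,-.0115,.28,90.9)
c=r.camera("wrist");cv2.imwrite("pics/w6.png",c["img"][:,:,::-1])
c=r.camera("top");K=np.array(c["camera_matrix"])
for d in r.outline_of("timer","top"):
    P=np.array([at(c,u,v,.018)[:2] for v,u in np.argwhere(d["mask"])])
    print(d["score"],cv2.minAreaRect((P*1000).astype(np.float32)))
M=R.from_quat(c["attitude"]).as_matrix()
q=K@M.T@(np.array([.455,-.014,.14])-c["xyz"]);print(q[:2]/q[2])
cv2.imwrite("pics/top6.png",cv2.resize(c["img"][130:290,140:380,::-1],None,fx=3.3,fy=3.3))
E
```

```text
time: 15.57
ee_pos: [0.5724, -0.0124, 0.3016]
eef_rot: [-0.008, 1.0, 0.0, 0.002]
ft_force: [0.2, -0.0, -0.4]
width: 0.0448
grip_force: 0.0
t 15.57 pos [ 0.5724 -0.0124  0.3016] yaw 90.9 tilt -1.0 turn -0.001 shift [0.0015 0.0009 0.0216] F [ 0.2 -0.  -0.4] w 0.0448 g 0.0
0.89 ((444.0908203125, 146.7096405029297), (59.86988830566406, 60.3398551940918), 0.9260779619216919)
0.75 ((515.3240356445312, 252.6116943359375), (63.283897399902344, 64.2841567993164), 7.259399890899658)
0.57 ((428.51434326171875, -200.62709045410156), (64.41300201416016, 64.66706085205078), 22.503150939941406)
[272.89575365 239.53278166]
```

View pics/w6.png

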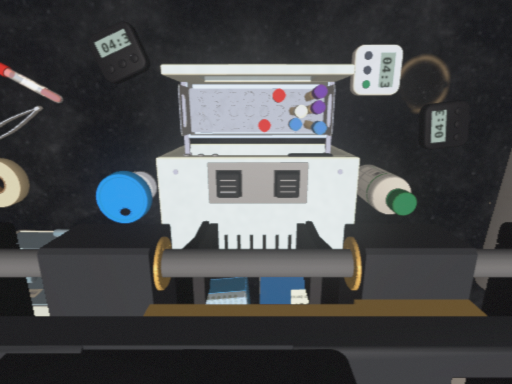

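View pics/top6.png

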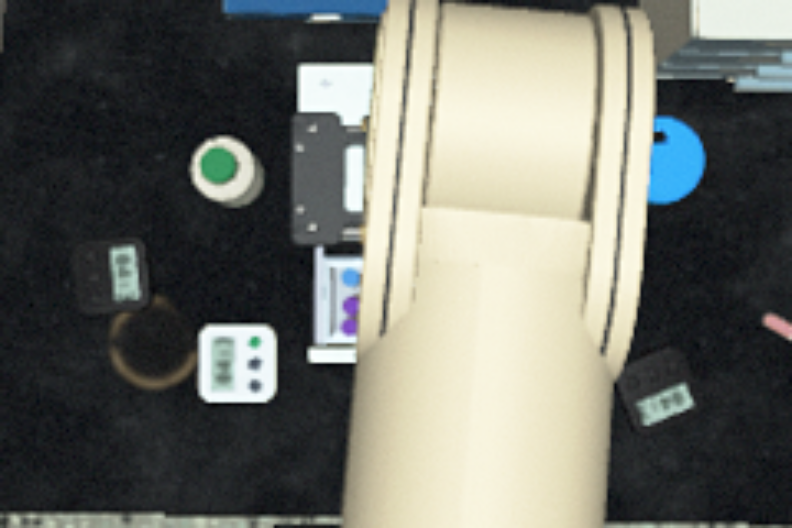

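In the top view the drawer front is at row 239.7, and full run-out predicts 239.5. The keys are up in the wrist view at (229,183) and (287,183), the timer is clear, and the robot touches nothing.

```bash
python3 -c "
from bench import r
print(r.close_job())"
```

```text
the job is handed in; nothing more can be done
None
```

The job is handed in: I slid the timer left, clear of the drawer's path, and held both keys down until the drawer stood at its 90 mm stop; the keys came back up on release, and nothing else was moved.

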